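Clamp a plaster press mould shut in the bench F-clamp

TASK

Push the closed plaster mould back along the board until it bears square and flush against the wooden stop, then push the F-clamp's free jaw down the bar, pressing on its arm, until the pad is on the mould and the jaw tilts and binds. Only then screw the handle tight, about half a turn, so that the mould is held firmly, and let go; be gentle, because plaster chips if it is banged into the stop or clamped much too hard, and leave the bowl, the ring cutter and the stamp alone.

Things in the scene. Friction and masses are not known exactly. Their poses are not given: they have to be found in the camera images.
- clamp: heavy clamp stand (7 kg) on the table: steel plate faced with plywood, 315 x 150 x 18 mm, with an F-clamp's upright bar. Origin: table height, below the screw axis; +x runs along the board from its free front end (x = -165 mm) to the bar (24 x 8 mm, at x = +125 mm, ending 201 mm up), z up. The jaw's arm, 20 mm wide, runs from a sleeve round the bar to the screw at x = 0
- stop_face (a point): centre of the face that the mould must touch, of the wooden stop strip (16 x 116 x 22 mm) fixed across the board in front of the bar; x and y axes as clamp. When the mould is flush here it lies centred under the screw. Press it home with a few N; it chips if it is banged against the stop with more than 40 N
- mould_lower: lower half of the plaster mould, a block 170 (along its x) x 90 x 36 mm; origin in the middle of its underside. It lies loose on the board (18 mm above the table), 40 to 62 mm short of the stop and up to 0.12 rad askew. Two low bumps key the upper half onto it. About 0.5 kg; the two halves together slide at about 4 to 10 N
- mould_upper: upper half of the plaster mould, same size and weight, lying keyed on the lower half (closed mould 72 mm high, its top 90 mm above the table); origin in the middle of its underside
- mould_front (a point): centre of the lower half's front end face (away from the stop), 36 mm above the table: the place to push
- mould_rear (a point): centre of the lower half's rear end face (towards the stop), 36 mm above the table
- mould_top (a point): centre of the mould's top face
- push_spot (a point): point on top of the jaw's arm, on a flat 20 mm wide, 65 mm from the screw axis towards the bar and 46 mm lower than handle_grip: the place to push the jaw down. The bar's end sticks up 11 mm above it when the jaw is at the top and up to 52 mm when it is down on the mould
- jaw_slide (a joint): how far the jaw's sleeve has slid down the bar (m, grows downwards). The pad is 36 mm above the mould's top at 0. The jaw stays where it is left; it takes 2 to 5 N to push it down
- jaw_tilt (a joint): tilt of the jaw on the bar (rad), 0 level; it grows as the sleeve end goes down while the pad bears, until the sleeve bites on the bar at about 0.03. Once the pad bears, pushing about 3 mm farther at push_spot, with 15 to 20 N, tilts and binds the jaw; it stays bound when let go. It grows on to about 0.05 as the screw is tightened
- handle_grip (a point): middle of the handle on top of the screw: a round wooden grip, 33 mm in diameter and 35 mm high, upright, on the screw axis 125 mm from the bar; its top is 19 mm above this point, its lower end 22 mm below; the bare screw and the arm are below that
- handle (a joint): angle of the handle (rad), 0 at the start, grows clockwise seen from above, which screws the pad down 1.6 mm a rad. It turns stiffly (0.2 N m and a little more under load) and stays where it is left. From the bound jaw (5 to 8 N under the pad) 1.5 rad gives about 20 N, half a turn (3.1 rad) about 43 N, 5.8 rad about 87 N. The mould needs more than 25 N; above 75 N the plaster chips
- pad_face (a point): centre of the underside of the pad
- pad: round rubber pad, 29 mm in diameter and 10 mm thick, at the lower end of the screw; gives 1 mm for 24 N
- bowl: bystander: grey bisque bowl, 110 mm wide, 55 mm high, on the table at the right of the board; origin in the middle of its foot
- cutter: bystander: metal ring cutter, 65 mm wide, 31 mm high, on the table at the left of the board; origin in the middle of its underside
- stamp: bystander: small fired clay stamp, 26 mm in diameter, 56 mm high, standing on the table at the left of the board; origin in the middle of its foot

How it is judged:
By the outcome, as a careful person would: the job done as asked, in the order asked, and still so for the second after the job is handed in, with the robot touching nothing.
It also fails if it takes over 66 s, if anything falls off the work surface, if the arm or the gripper's body presses on something with over 40 N, if the wrist force passes 120 N, or if a joint passes its speed limit or range.

ROBOT

A 6-joint arm with a two-finger parallel gripper is mounted at the origin on the work surface; the furniture and walls round the work are solid. World frame = base frame: x ahead of the robot, y to its left, z up, the work surface at z = 0. Lengths are in m, angles in degrees, forces in N, time in s.
With the tool pointing down it reaches from about 0.3 to 0.75 m from the base axis. Payload 8.5 kg.
Tool frame: the origin (TCP) lies between the finger pads; the fingertips stand 25 mm ahead of it and the grasp point (between the pads) lies 6 mm ahead of it; x points along the fingers, y is the direction in which the jaws open and shut, and the axes are right-handed (so a half turn about x gives the same grasp; the last joint's range is limited). The gripper opens to 85 mm and grips with 20 to 120 N. Pads are 22 mm wide; open, the fingers measure 114 mm over their backs; the gripper's body (76 mm by 85 mm) begins 54 mm behind the grasp point. The pads swing forward as they close: fully open they stand 13 mm farther back than shut.
Start: joints at [50.976, 21.807, 74.336, -0, 83.858, -12.336], TCP at [0.247, 0.491, 0.256] pointing down, gripper open.
Joint ranges: [-178.18, 178.18], [-50.72, 133.34], [12.68, 142.11], [-81.47, 261.47], [9.98, 163.14], [-165.26, 165.26]. Speed limits (degrees/s): [136.94, 136.94, 180, 180, 180, 180].

INTERFACE

Orientations are given as a 3x3 rotation matrix whose columns are the frame's x, y, z axes.
In Python, from rig import sensors, get_image, workorder gives the robot as it stands.
- The arm moves only by the tool arm_command, never from a script. Its argument "plan" is a list that holds one entry, the list of rows, each a list of 6 numbers: the shift along the tool's x, y, z in units of 25 mm (1.0 is 25 mm), then the turn, a rotation vector about the tool's x, y, z in units of 6 degrees (1.0 is 6 degrees). In form: [[[dx, dy, dz, ax, ay, az], ...]]. A call has 1 to 10 rows; each row is the pose to reach, as a shift and turn from the pose commanded when the call began, along the tool's axes at that moment; what a row does not reach only later rows make up. A row lasts 1/10 s, in which the tool goes at most 50 mm and 8.59 degrees, less where a joint would pass 70% of its speed; a pose out of reach is approached as far as the arm can. A call with a gripper value outside its range is refused whole. "jaw" is the closure, from 0 (fully open) to 1 (shut), set as the call begins (left out, the last holds). The fingers move at their own pace and stop on an object; "newtons" is the grip in N (left out, the last holds). Time passes only in rows, so rows that repeat a pose let the fingers close. It gives the time, the measured TCP pose, the force and the opening at its end, in the units of the state.
- sensors.observe(): the state, without advancing time (a new reading comes with each control period).
- get_image(name): name is "side" or "top"; returns a dict with "img" (400x640x3 uint8, red, green, blue), "fx", "fy", "cx", "cy" (pixels), "dist" ([k1, k2, p1, p2, k3] as OpenCV has them; the pictures are not rectified), "T" (4x4, takes a point from camera to world coordinates). Camera axes: x right, y up, looking along -z (the intrinsics and any distortion apply to the point x, -y, -z); pixel columns grow to the right and rows downward; lengths in m; the calibration is good to about 2 mm. A picture is of the moment at which its call begins. There is no depth.
- workorder.close_job(): hands the job in, once; it reports no verdict.
The state is a dict: "time_s": time; "q": joint angles; "qvel": joint speeds; "joint_efforts": joint torques, N m; "position": TCP position; "tool_rot": TCP orientation; "ft_force": force on the tool from outside, world axes, zero at the start; "wrist_torque": the same for the moment, N m; "grip_width": finger opening in m.
Only numpy, scipy, OpenCV 4.12 (cv2) and the standard library are available. Lean on these libraries where they do the work, as an engineer would, in place of code of your own. Each camera call takes 0.05 s, during which the arm holds its last target. There are 200 camera calls.

## Working session

There is one attempt and no reset: what is moved stays moved. The work goes in short steps, Python scripts to look and compute and a tool call to move; the robot and the scene stay as the last step left them, time stands still between calls to the robot, and variables do not carry over. Pictures are saved under pics/ and viewed, about 8 in all and at most 12, crops included, and the job is handed in when it is done.

Besides the shell and the picture viewer there is one more tool, called after "Emit:" by a JSON object that holds its "op" and its "data", one argument or row to a line. arm_command: Moves the arm, as the interface text tells. Its arguments: {"type":"object","properties":{"plan":{"type":"array","items":{"type":"array","items":{"type":"array","items":{"type":"number"}}}},"jaw":{"type":"number"},"newtons":{"type":"number"}},"required":["plan"]}

```bash
mkdir -p pics; cat > h.py <<'E'
import numpy as np,cv2
from rig import sensors,get_image,workorder
def cam(n,save=None):
    c=get_image(n)
    if save: cv2.imwrite('pics/'+save,c['img'][:,:,::-1])
    return c
def ray(c,u,v):
    K=np.array([[c['fx'],0,c['cx']],[0,c['fy'],c['cy']],[0,0,1]])
    p=cv2.undistortPoints(np.array([[[u,v]]],float),K,np.array(c['dist'],float))[0,0]
    T=np.array(c['T']);d=T[:3,:3]@np.array([p[0],-p[1],-1]);return T[:3,3],d
def at_z(c,u,v,z):
    o,d=ray(c,u,v);return o+d*(z-o[2])/d[2]
def proj(c,P):
    T=np.array(c['T']);q=(np.atleast_2d(P)-T[:3,3])@T[:3,:3];q=q*[1,-1,-1]
    K=np.array([[c['fx'],0,c['cx']],[0,c['fy'],c['cy']],[0,0,1]])
    return cv2.projectPoints(q.reshape(-1,1,3),np.zeros(3),np.zeros(3),K,np.array(c['dist'],float))[0][:,0]
def st():
    s=sensors.observe();print(s['time_s'],np.round(s['position'],4),'\n',np.round(s['tool_rot'],3),'\nF',np.round(s['ft_force'],1),'M',np.round(s['wrist_torque'],2),'w',round(s['grip_width'],4),'q',np.round(s['q'],1));return s
E
python3 - <<'E'
from h import *
import pickle
st()
for n in('top','side'):
    c=cam(n,n+'0.png');pickle.dump(c,open(n+'0.pkl','wb'));print(n,np.round(c['T'],3).tolist(),c['fx'])
E
```

```text
0.0 [0.2469 0.4912 0.2557] 
 [[-0.001  0.449  0.893]
 [-0.001  0.893 -0.449]
 [-1.    -0.001 -0.   ]] 
F [-0.6 -0.4  0.3] M [0.01 0.02 0.01] w 0.0855 q [ 51.   21.8  74.4  -0.   83.9 -12.3]
top [[-0.01, 0.977, -0.215, 0.333], [-1.0, -0.008, 0.008, -0.04], [0.006, 0.215, 0.977, 1.394], [0.0, 0.0, 0.0, 1.0]] 498.52732675150105
side [[-0.911, 0.252, -0.326, 0.287], [-0.412, -0.577, 0.706, 0.597], [-0.01, 0.777, 0.629, 0.76], [0.0, 0.0, 0.0, 1.0]] 381.3571172444595
```

View pics/top0.png

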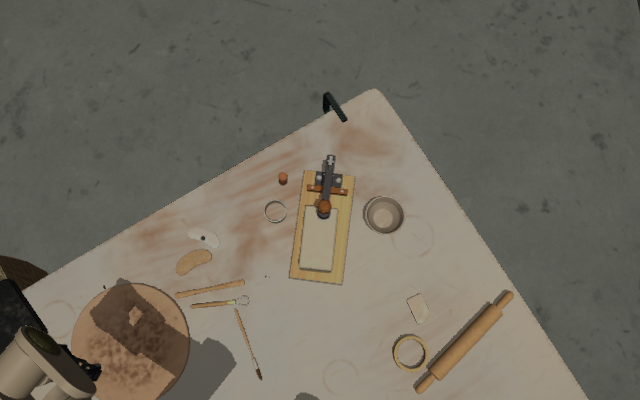

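View pics/side0.png

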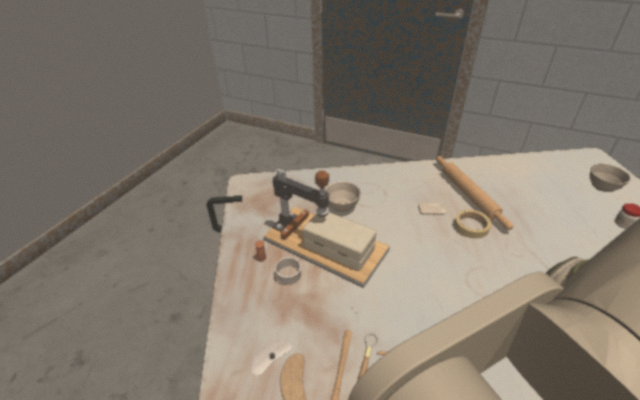

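```bash
python3 - <<'E'
from h import *
a=cv2.imread('pics/top0.png')[145:295,255:415];b=cv2.imread('pics/side0.png')[160:290,240:400]
cv2.imwrite('pics/t0c.png',cv2.resize(a,None,fx=4,fy=4,interpolation=cv2.INTER_CUBIC))
cv2.imwrite('pics/s0c.png',cv2.resize(b,None,fx=4.5,fy=4.5,interpolation=cv2.INTER_CUBIC))
E
```

```text
(no output)
```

View pics/t0c.png

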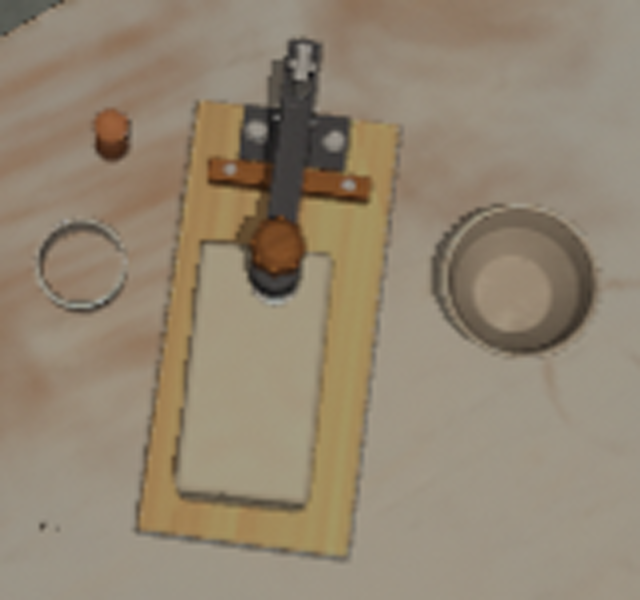

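View pics/s0c.png

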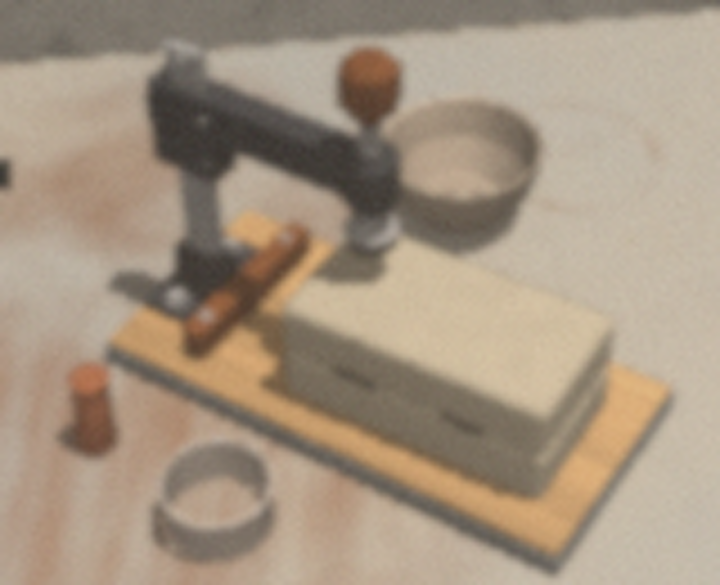

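```bash
python3 - <<'E'
from h import *
import pickle
c=pickle.load(open('top0.pkl','rb'));s=pickle.load(open('side0.pkl','rb'))
f=lambda u,v:((u+.5)/4-.5+255,(v+.5)/4-.5+145)
g=lambda u,v:((u+.5)/4.5-.5+240,(v+.5)/4.5-.5+160)
def fit(pts,z,m):  # m = model pts; rigid fit 2d
    P=np.array([at_z(c,*f(*p),z)[:2] for p in pts]);m=np.array(m)
    pc,mc=P.mean(0),m.mean(0);U,_,Vt=np.linalg.svd((m-mc).T@(P-pc));R=Vt.T@U.T
    t=pc-R@mc;print(np.round(P,4).tolist(),'yaw',np.degrees(np.arctan2(R[1,0],R[0,0])),'t',t,'res mm',np.round((P-(m@R.T+t))*1000,1).tolist());return R,t
# y left (+)
R,t=fit([(137,531),(349,557),(401,125),(197,100)],.018,[(-.165,.075),(-.165,-.075),(.150,-.075),(.150,.075)])
Rm,tm=fit([(180,490),(305,502),(330,255),(200,243)],.09,[(-.085,.045),(-.085,-.045),(.085,-.045),(.085,.045)])
C=lambda x,y:R@[x,y]+t
print('mould in clamp', R.T@(tm-t))
h=f(278,240);o,d=ray(c,*h);o2,d2=ray(s,*g(371,62))
A=np.array([d,-d2]).T;k=np.linalg.lstsq(A,o2-o,rcond=None)[0];print('handle',o+k[0]*d,o2+k[1]*d2)
for z in(.15,.2,.22):print(at_z(c,*h,z))
ob=[('cutter',f(82,265),.03),('stamp',f(112,122),.056),('bowl',f(520,280),.055)]
for n,p,z in ob:
    P=at_z(c,*p,z);print(n,P,'clamp',R.T@(P[:2]-t))
# reprojection into side of corners
print('side', [((q-[240,160]+.5)*4.5-.5).round(0).tolist() for q in proj(s,[[*(C(-.165,.075)),.018],[*(C(-.165,-.075)),.018],[*(Rm@[-.085,.045]+tm),.09],[*(Rm@[-.085,-.045]+tm),.09],[*(Rm@[.085,.045]+tm),.09]])])
E
```

```text
[[0.4504, 0.0278], [0.4312, -0.1177], [0.7392, -0.1613], [0.7591, -0.0148]] yaw -7.900945779217128 t [ 0.6024033  -0.06753781] res mm [[1.1, -1.6], [2.6, 1.5], [-1.5, 1.1], [-2.2, -0.9]]
[[0.4708, -0.0039], [0.4622, -0.0856], [0.6276, -0.1049], [0.6366, -0.0178]] yaw -5.779047809297104 t [ 0.54929255 -0.05302561] res mm [[1.6, -4.2], [2.0, 3.7], [-1.8, 1.5], [-1.8, -0.9]]
mould in clamp [-0.05460144  0.00707378]
handle [ 0.60338259 -0.06676419  0.23891465] [ 0.60115893 -0.0674186   0.23840973]
[ 0.62416796 -0.06878805  0.15      ]
[ 0.61247957 -0.06764996  0.2       ]
[ 0.60780422 -0.06719472  0.22      ]
cutter [0.63541665 0.06603816 0.03      ] clamp [0.01433848 0.136846  ]
stamp [0.73179206 0.04392998 0.056     ] clamp [0.11283803 0.12819554]
bowl [ 0.61671478 -0.23721177  0.055     ] clamp [ 0.03749915 -0.16609601]
side [[559.0, 560.0], [677.0, 386.0], [550.0, 419.0], [620.0, 316.0], [278.0, 309.0]]
```

```bash
cat >> h.py <<'E'
from scipy.spatial.transform import Rotation as Ro
CT=np.array([.6024,-.0675]);CY=-7.9
def w(x,y,z):
    a=np.radians(CY);return np.array([CT[0]+x*np.cos(a)-y*np.sin(a),CT[1]+x*np.sin(a)+y*np.cos(a),z])
def tool(yaw,tilt=0):  # yaw: direction of tool z seen from above (deg); tilt: body leans back from it
    a=np.radians(yaw);f=np.array([np.cos(a),np.sin(a),0]);k=np.array([0,0,1.]);t=np.radians(tilt)
    x=np.sin(t)*f-np.cos(t)*k;z=np.cos(t)*f+np.sin(t)*k;return np.array([x,np.cross(z,x),z]).T
def rel(p,R):
    s=sensors.observe();P=np.array(s['position']);Q=np.array(s['tool_rot'])
    r=np.r_[Q.T@(p-P)/.025,Ro.from_matrix(Q.T@R).as_rotvec(degrees=True)/6];print('rel',np.round(r,2).tolist());return r
def clamp():
    s=sensors.observe();P=np.array(s['position']);a=np.radians(CY);d=P[:2]-CT
    print('tcp in clamp mm',np.round([1e3*(d[0]*np.cos(a)+d[1]*np.sin(a)),1e3*(-d[0]*np.sin(a)+d[1]*np.cos(a)),1e3*P[2]],1))
E
python3 - <<'E'
from h import *
R=tool(-5.8,20)
c=w(-.175,.004,.034)
p=c-R@[.025,0,.011]
print(p);rel(p+[0,0,.13],R)
E
```

```text
[ 0.41082019 -0.0375765   0.05373009]
rel [2.9, -15.95, 15.36, -3.44, -3.3, 0.62]
```

Emit:
{"op": "arm_command", "data": {
  "plan": [
    [[1,-5.3,5.1,-1.2,-1.1,0.2],[1,-5.3,5.1,-1.2,-1.1,0.2],[1,-5.3,5.1,-1.2,-1.1,0.2],[1.9,-10.6,10.2,-2.3,-2.2,0.4],[1.9,-10.6,10.2,-2.3,-2.2,0.4],[1.9,-10.6,10.2,-2.3,-2.2,0.4],[2.9,-15.95,15.36,-3.44,-3.3,0.62],[2.9,-15.95,15.36,-3.44,-3.3,0.62],[2.9,-15.95,15.36,-3.44,-3.3,0.62],[2.9,-15.95,15.36,-3.44,-3.3,0.62]]
  ],
  "jaw": 0.4
}}

```text
time_s: 1.1
position: [0.3927, 0.0196, 0.1919]
tool_rot: [[0.342, 0.102, 0.934], [-0.034, 0.995, -0.096], [-0.939, 0.001, 0.344]]
ft_force: [1.6, 1.5, -0.5]
grip_width: 0.0513
```

```bash
python3 - <<'E'
from h import *
st();R=tool(-5.8,20)
c=w(-.175,.004,.034)
p=c-R@[.025,0,.011];rel(p,R)
E
```

```text
1.1 [0.3927 0.0196 0.1919] 
 [[ 0.342  0.102  0.934]
 [-0.034  0.995 -0.096]
 [-0.939  0.001  0.344]] 
F [ 1.6  1.5 -0.5] M [0.06 0.16 0.01] w 0.0513 q [ -16.9    3.3  114.8    5.7   42.3 -104.7]
rel [5.52, -2.21, -1.0, -0.01, 0.02, -0.01]
```

Emit:
{"op": "arm_command", "data": {
  "plan": [
    [[0,0,0,0,0,0],[0,0,0,0,0,0]]
  ]
}}

```text
time_s: 1.3
position: [0.3927, 0.0202, 0.1916]
tool_rot: [[0.34, 0.106, 0.935], [-0.035, 0.994, -0.1], [-0.94, 0.002, 0.341]]
ft_force: [-0.2, -0.2, 0.1]
grip_width: 0.0512
```

```bash
python3 - <<'E'
from h import *
st();R=tool(-5.8,20)
c=w(-.175,.004,.034)
p=c-R@[.025,0,.011];rel(p+[0,0,.06],R);rel(p,R)
E
```

```text
1.3 [0.3927 0.0202 0.1916] 
 [[ 0.34   0.106  0.935]
 [-0.035  0.994 -0.1  ]
 [-0.94   0.002  0.341]] 
F [-0.2 -0.2  0.1] M [-0.02  0.15  0.04] w 0.0512 q [ -16.8    3.4  114.8    5.5   42.4 -104.1]
rel [3.25, -2.23, -0.16, -0.05, -0.01, 0.0]
rel [5.51, -2.23, -0.98, -0.05, -0.01, 0.0]
```

Emit:
{"op": "arm_command", "data": {
  "plan": [
    [[1.6,-1.1,-0.1,0,0,0],[3.25,-2.23,-0.16,0,0,0],[3.25,-2.23,-0.16,0,0,0],[4,-2.23,-0.45,0,0,0],[4.8,-2.23,-0.7,0,0,0],[5.3,-2.23,-0.9,0,0,0],[5.5,-2.23,-0.98,0,0,0],[5.5,-2.23,-0.98,0,0,0],[5.5,-2.23,-0.98,0,0,0]]
  ]
}}

```text
time_s: 2.2
position: [0.4113, -0.0348, 0.055]
tool_rot: [[0.342, 0.099, 0.934], [-0.033, 0.995, -0.093], [-0.939, 0.001, 0.344]]
ft_force: [0.5, 0.6, 0.6]
grip_width: 0.0513
```

```bash
python3 - <<'E'
from h import *
st();clamp();R=tool(-5.8,20)
c=w(-.148,.004,.034)
p=c-R@[.025,0,.011];rel(p,R)
c=cam('side');b=c['img'][200:330,270:430,::-1]
cv2.imwrite('pics/s1.png',cv2.resize(b,None,fx=4.5,fy=4.5,interpolation=cv2.INTER_CUBIC))
E
```

```text
2.2 [ 0.4113 -0.0348  0.055 ] 
 [[ 0.342  0.099  0.934]
 [-0.033  0.995 -0.093]
 [-0.939  0.001  0.344]] 
F [0.5 0.6 0.6] M [ 0.04  0.15 -0.04] w 0.0513 q [ -25.4   23.   124.5   26.7   15.1 -134.5]
tcp in clamp mm [-193.7    6.1   55. ]
rel [0.42, -0.15, 0.99, 0.02, 0.02, -0.02]
```

View pics/s1.png

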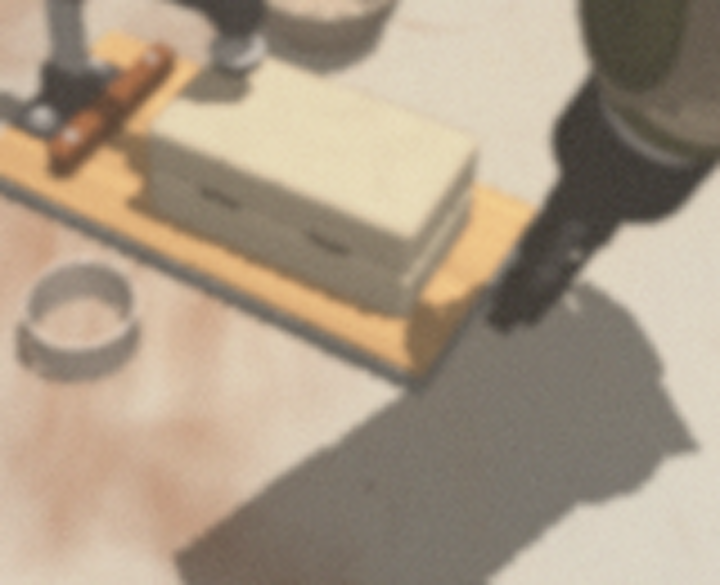

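```bash
python3 - <<'E'
from h import *
R=tool(-5.8,12)
for x in(-.16,-.146):
    c=w(x,.004,.036);rel(c-R@[.025,0,.011],R)
E
```

```text
rel [0.13, -0.12, 0.7, 0.01, 1.35, -0.02]
rel [0.32, -0.14, 1.23, 0.01, 1.35, -0.02]
```

Emit:
{"op": "arm_command", "data": {
  "plan": [
    [[0.0,-0.05,0.2,0,0.5,0],[0.05,-0.1,0.4,0,1,0],[0.1,-0.12,0.6,0,1.35,0],[0.16,-0.12,0.8,0,1.35,0],[0.22,-0.13,0.95,0,1.35,0],[0.26,-0.13,1.05,0,1.35,0],[0.29,-0.14,1.15,0,1.35,0],[0.32,-0.14,1.23,0,1.35,0],[0.32,-0.14,1.23,0,1.35,0]]
  ]
}}

```text
time_s: 3.15
position: [0.4423, -0.0429, 0.0573]
tool_rot: [[0.206, 0.102, 0.973], [-0.02, 0.995, -0.1], [-0.978, 0.001, 0.207]]
ft_force: [0.2, 0.4, -0.5]
grip_width: 0.0511
```

```bash
python3 - <<'E'
from h import *
st();clamp();R=tool(-5.8,12)
c=w(-.133,.004,.036);rel(c-R@[.025,0,.011],R)
E
```

```text
3.15 [ 0.4423 -0.0429  0.0573] 
 [[ 0.206  0.102  0.973]
 [-0.02   0.995 -0.1  ]
 [-0.978  0.001  0.207]] 
F [ 0.2  0.4 -0.5] M [ 0.02  0.08 -0.01] w 0.0511 q [ -22.8   24.9  114.1    7.1   29.7 -112.8]
tcp in clamp mm [-161.9    2.3   57.3]
rel [0.07, 0.02, 0.52, -0.01, -0.01, -0.01]
```

Emit:
{"op": "arm_command", "data": {
  "plan": [
    [[0.01,0,0.08,0,0,0],[0.03,0,0.16,0,0,0],[0.05,0,0.24,0,0,0],[0.06,0,0.32,0,0,0],[0.07,0,0.4,0,0,0],[0.09,0,0.48,0,0,0]]
  ]
}}

```text
time_s: 3.75
position: [0.4525, -0.0436, 0.0571]
tool_rot: [[0.201, 0.101, 0.974], [-0.018, 0.995, -0.1], [-0.979, 0.002, 0.202]]
ft_force: [-11.8, -1.6, 9.2]
grip_width: 0.0513
```

```bash
python3 - <<'E'
from h import *
st();clamp()
c=cam('side');b=c['img'][190:320,260:420,::-1]
cv2.imwrite('pics/s2.png',cv2.resize(b,None,fx=4.5,fy=4.5,interpolation=cv2.INTER_CUBIC))
E
```

```text
3.75 [ 0.4525 -0.0436  0.0571] 
 [[ 0.201  0.101  0.974]
 [-0.018  0.995 -0.1  ]
 [-0.979  0.002  0.202]] 
F [-11.8  -1.6   9.2] M [-0.46  1.73 -0.4 ] w 0.0513 q [ -22.3   25.6  112.4    6.6   31.  -111.8]
tcp in clamp mm [-151.8    3.1   57.1]
```

View pics/s2.png

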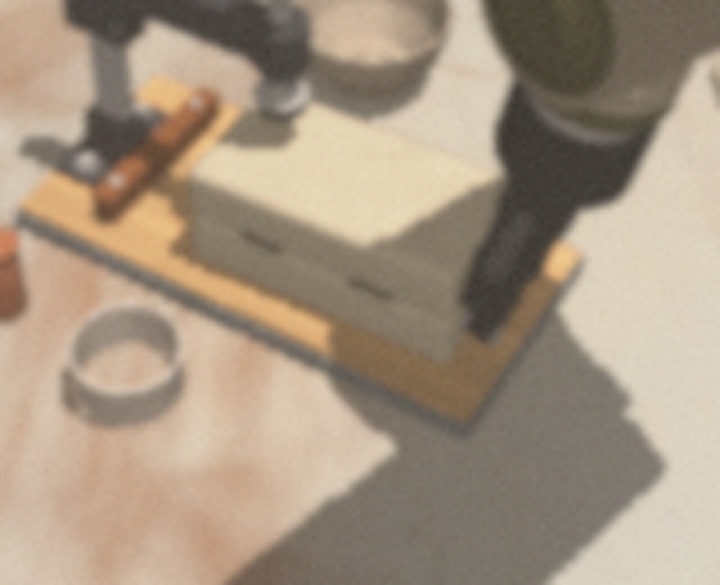

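```bash
python3 - <<'E'
from h import *
R=tool(-7.9,12)
rel(w(-.112,0,.0578),R)
E
```

```text
rel [0.29, -0.18, 1.55, 0.34, -0.05, -0.09]
```

Emit:
{"op": "arm_command", "data": {
  "plan": [
    [[0.03,-0.02,0.16,0.03,0,0],[0.06,-0.04,0.32,0.07,0,0],[0.09,-0.06,0.48,0.1,0,0],[0.12,-0.08,0.64,0.14,0,0],[0.15,-0.1,0.8,0.17,0,0],[0.18,-0.12,0.95,0.2,0,-0.05],[0.21,-0.13,1.1,0.24,0,-0.05],[0.24,-0.15,1.25,0.27,0,-0.05],[0.27,-0.17,1.4,0.3,0,-0.05],[0.29,-0.18,1.55,0.34,0,-0.05]]
  ]
}}

```text
time_s: 4.8
position: [0.4917, -0.0519, 0.0576]
tool_rot: [[0.201, 0.137, 0.97], [-0.023, 0.991, -0.135], [-0.979, 0.005, 0.202]]
ft_force: [-3.7, 1.1, -2.7]
grip_width: 0.0513
```

```bash
python3 - <<'E'
from h import *
st();clamp();rel(w(-.096,0,.0578),tool(-7.9,12))
c=cam('top');b=c['img'][145:295,255:415,::-1]
cv2.imwrite('pics/t3.png',cv2.resize(b,None,fx=4,fy=4,interpolation=cv2.INTER_CUBIC))
E
```

```text
4.8 [ 0.4917 -0.0519  0.0576] 
 [[ 0.201  0.137  0.97 ]
 [-0.023  0.991 -0.135]
 [-0.979  0.005  0.202]] 
F [-3.7  1.1 -2.7] M [0.12 0.91 0.08] w 0.0513 q [ -21.2   28.1  106.2    5.2   34.5 -107.3]
tcp in clamp mm [-111.8    0.2   57.6]
rel [0.12, -0.01, 0.62, -0.0, -0.06, -0.04]
```

View pics/t3.png

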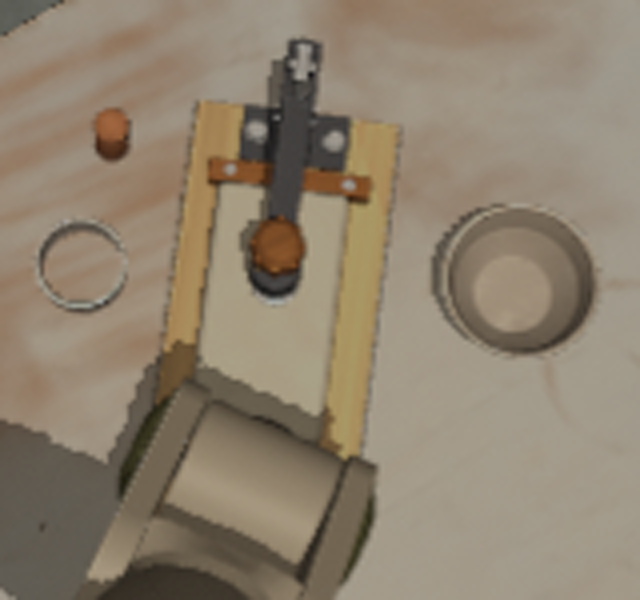

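Emit:
{"op": "arm_command", "data": {
  "plan": [
    [[0.01,0,0.06,0,0,0],[0.02,0,0.12,0,0,0],[0.03,0,0.18,0,0,0],[0.04,0,0.24,0,0,0],[0.05,0,0.3,0,0,0]]
  ]
}}

```text
time_s: 5.35
position: [0.5007, -0.0537, 0.0588]
tool_rot: [[0.205, 0.137, 0.969], [-0.025, 0.991, -0.135], [-0.978, 0.004, 0.207]]
ft_force: [-3.5, 0.1, -3.5]
grip_width: 0.051
```

Emit:
{"op": "arm_command", "data": {
  "plan": [
    [[0.01,0,0.05,0,0,0],[0.02,0,0.1,0,0,0]]
  ]
}}

```text
time_s: 5.55
position: [0.5033, -0.054, 0.0589]
tool_rot: [[0.205, 0.137, 0.969], [-0.025, 0.991, -0.135], [-0.978, 0.004, 0.207]]
ft_force: [-4.4, 0.5, -2.5]
grip_width: 0.0512
```

```bash
python3 - <<'E'
from h import *
st();clamp()
E
```

```text
5.55 [ 0.5033 -0.054   0.0589] 
 [[ 0.205  0.137  0.969]
 [-0.025  0.991 -0.135]
 [-0.978  0.004  0.207]] 
F [-4.4  0.5 -2.5] M [ 0.21  1.02 -0.04] w 0.0512 q [ -20.9   28.6  104.5    5.    35.3 -106.8]
tcp in clamp mm [-100.    -0.3   58.9]
```

Emit:
{"op": "arm_command", "data": {
  "plan": [
    [[0.01,0,0.03,0,0,0],[0.01,0,0.06,0,0,0]]
  ]
}}

```text
time_s: 5.75
position: [0.5035, -0.0539, 0.0587]
tool_rot: [[0.202, 0.137, 0.97], [-0.024, 0.991, -0.135], [-0.979, 0.004, 0.204]]
ft_force: [-11.7, 0.0, 2.1]
grip_width: 0.0509
```

Emit:
{"op": "arm_command", "data": {
  "plan": [
    [[0.01,0,0.03,0,0,0],[0.01,0,0.06,0,0,0]]
  ]
}}

```text
time_s: 5.95
position: [0.5038, -0.0539, 0.0586]
tool_rot: [[0.2, 0.136, 0.97], [-0.024, 0.991, -0.135], [-0.98, 0.004, 0.201]]
ft_force: [-19.3, -0.2, 7.5]
grip_width: 0.0514
```

Emit:
{"op": "arm_command", "data": {
  "plan": [
    [[0.01,0,0.03,0,0,0]]
  ]
}}

```text
time_s: 6.05
position: [0.5039, -0.0539, 0.0585]
tool_rot: [[0.198, 0.136, 0.971], [-0.023, 0.991, -0.134], [-0.98, 0.004, 0.2]]
ft_force: [-24.2, -1.3, 15.0]
grip_width: 0.0512
```

Emit:
{"op": "arm_command", "data": {
  "plan": [
    [[0,0,-0.1,0,0,0],[0,0,-0.5,0,0,0],[0,0,-1,0,0,0],[-0.5,0,-1.5,0,0,0],[-2,0,-1.5,0,0.7,0],[-3.5,0,-1.5,0,1.4,0],[-5,0,-1.5,0,2,0],[-7,0,-1.5,0,2,0],[-9,0,-1.5,0,2,0],[-11,0,-1.5,0,2,0]]
  ]
}}

```text
time_s: 7.05
position: [0.4141, -0.0426, 0.3229]
tool_rot: [[0.003, 0.137, 0.991], [0.002, 0.991, -0.137], [-1.0, 0.003, 0.003]]
ft_force: [2.0, -0.8, 0.3]
grip_width: 0.051
```

Emit:
{"op": "arm_command", "data": {
  "plan": [
    [[0,0,0,0,0,0],[0,0,0,0,0,0]]
  ],
  "jaw": 1
}}

```text
time_s: 7.25
position: [0.4147, -0.0428, 0.3211]
tool_rot: [[0.004, 0.137, 0.991], [0.002, 0.991, -0.137], [-1.0, 0.003, 0.004]]
ft_force: [-0.2, 0.0, 0.3]
grip_width: 0.0234
```

```bash
python3 - <<'E'
from h import *
import pickle
st();clamp();rel(w(.065,0,.34),tool(-7.9))
c=cam('top','t4.png');pickle.dump(c,open('top4.pkl','wb'));b=c['img'][145:295,255:415,::-1]
c2=cam('side','s4.png');pickle.dump(c2,open('side4.pkl','wb'));b2=c2['img'][180:290,240:400,::-1]
cv2.imwrite('pics/t4c.png',np.vstack([cv2.resize(x,(580,int(x.shape[0]*3.625)),interpolation=cv2.INTER_CUBIC)[:300 if i else 300] if 0 else cv2.resize(x[20:110] if i==0 else x[:80],None,fx=3.3,fy=3.3,interpolation=cv2.INTER_CUBIC) for i,x in enumerate((b,b2))]))
E
```

```text
7.25 [ 0.4147 -0.0428  0.3211] 
 [[ 0.004  0.137  0.991]
 [ 0.002  0.991 -0.137]
 [-1.     0.003  0.004]] 
F [-0.2  0.   0.3] M [-0.03 -0.02  0.05] w 0.0234 q [ -22.4    5.4   85.9    0.2   88.5 -104.5]
tcp in clamp mm [-189.3   -1.3  321.1]
rel [-0.72, 0.05, 10.18, 0.0, 0.03, -0.02]
```

View pics/t4c.png

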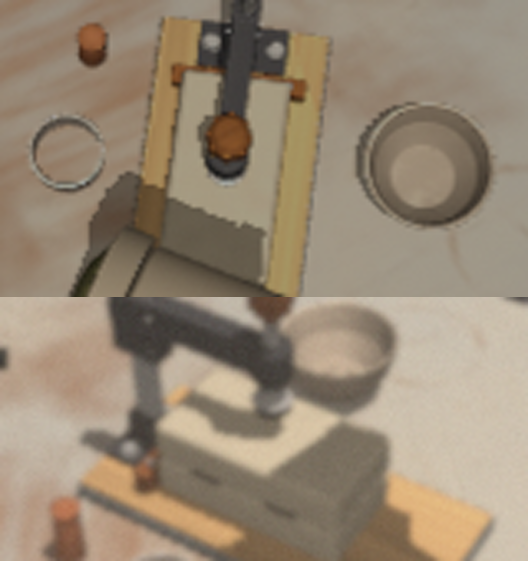

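```bash
python3 - <<'E'
from h import *
import pickle
c=pickle.load(open('top4.pkl','rb'));s=pickle.load(open('side4.pkl','rb'))
P=[w(.085,.045,.09),w(.085,-.045,.09),w(-.04,.045,.09),w(-.06,-.045,.09)]
print(((proj(c,P)-[255,165]+.5)*3.3-.5).round(0).tolist())
P=[w(.085,.045,.09),w(-.085,.045,.09),w(-.085,-.045,.09)]
print(((proj(s,P)-[240,180]+.5)*3.3-.5+[0,297]).round(0).tolist())
E
```

```text
[[185.0, 68.0], [294.0, 81.0], [165.0, 216.0], [273.0, 255.0]]
[[153.0, 424.0], [338.0, 505.0], [396.0, 435.0]]
```

Emit:
{"op": "arm_command", "data": {
  "plan": [
    [[-0.72,0,1.5,0,0,0],[-0.72,0,3,0,0,0],[-0.72,0,4.5,0,0,0],[-0.72,0,6,0,0,0],[-0.72,0,7.5,0,0,0],[-0.72,0.05,9,0,0,0],[-0.72,0.05,9.7,0,0,0],[-0.72,0.05,10.18,0,0,0],[-0.72,0.05,10.18,0,0,0]]
  ]
}}

```text
time_s: 8.25
position: [0.6678, -0.0767, 0.3345]
tool_rot: [[-0.004, 0.137, 0.991], [0.005, 0.991, -0.137], [-1.0, 0.004, -0.005]]
ft_force: [0.5, 0.2, -0.9]
grip_width: -0.0004
```

```bash
python3 - <<'E'
from h import *
st();clamp();rel(w(.065,0,.235),tool(-7.9))
E
```

```text
8.25 [ 0.6678 -0.0767  0.3345] 
 [[-0.004  0.137  0.991]
 [ 0.005  0.991 -0.137]
 [-1.     0.004 -0.005]] 
F [ 0.5  0.2 -0.9] M [-0.02  0.04 -0.03] w -0.0004 q [-16.7  33.6  41.6   0.2 105.1 -98.8]
tcp in clamp mm [ 6.600e+01 -1.000e-01  3.345e+02]
rel [3.98, -0.01, -0.02, 0.0, -0.05, -0.04]
```

Emit:
{"op": "arm_command", "data": {
  "plan": [
    [[1,0,0,0,0,0],[2,0,0,0,0,0],[3,0,0,0,0,0],[3.6,0,0,0,0,0],[3.9,0,-0.04,0,0,0],[4,0,-0.04,0,0,0],[4.1,0,-0.04,0,0,0],[4.2,0,-0.04,0,0,0],[4.3,0,-0.04,0,0,0]]
  ]
}}

```text
time_s: 9.15
position: [0.6656, -0.0759, 0.2308]
tool_rot: [[0.0, 0.137, 0.991], [0.003, 0.991, -0.137], [-1.0, 0.003, -0.0]]
ft_force: [0.2, 0.4, 0.1]
grip_width: -0.0004
```

```bash
python3 - <<'E'
from h import *
st();clamp()
c2=cam('side');b2=c2['img'][150:280,240:400,::-1]
cv2.imwrite('pics/s5.png',cv2.resize(b2,None,fx=4.5,fy=4.5,interpolation=cv2.INTER_CUBIC))
E
```

```text
9.15 [ 0.6656 -0.0759  0.2308] 
 [[ 0.     0.137  0.991]
 [ 0.003  0.991 -0.137]
 [-1.     0.003 -0.   ]] 
F [0.2 0.4 0.1] M [ 0.02 -0.02  0.04] w -0.0004 q [-16.7  35.2  55.3   0.2  89.6 -98.8]
tcp in clamp mm [ 63.7   0.4 230.8]
```

View pics/s5.png

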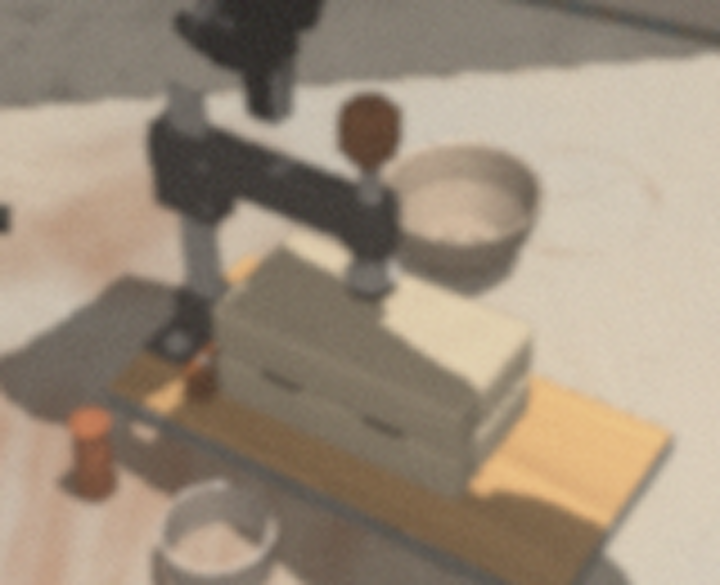

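Emit:
{"op": "arm_command", "data": {
  "plan": [
    [[0.1,0,0.03,0,0,0],[0.2,0,0.05,0,0,0],[0.3,0,0.05,0,0,0],[0.4,0,0.05,0,0,0],[0.5,0,0.05,0,0,0],[0.6,0,0.05,0,0,0],[0.7,0,0.05,0,0,0],[0.8,0,0.05,0,0,0],[0.9,0,0.05,0,0,0],[1,0,0.05,0,0,0]]
  ]
}}

```text
time_s: 10.2
position: [0.6666, -0.0759, 0.2052]
tool_rot: [[-0.001, 0.137, 0.991], [0.004, 0.991, -0.137], [-1.0, 0.004, -0.001]]
ft_force: [-0.1, 1.4, 0.4]
grip_width: 0.0006
```

Emit:
{"op": "arm_command", "data": {
  "plan": [
    [[0.08,0,0,0,0,0],[0.16,0,0,0,0,0],[0.24,0,0,0,0,0],[0.32,0,0,0,0,0],[0.4,0,0,0,0,0],[0.48,0,0,0,0,0],[0.56,0,0,0,0,0],[0.64,0,0,0,0,0],[0.7,0,0,0,0,0]]
  ]
}}

```text
time_s: 11.1
position: [0.6666, -0.0759, 0.1877]
tool_rot: [[-0.001, 0.137, 0.991], [0.004, 0.991, -0.137], [-1.0, 0.003, -0.001]]
ft_force: [-1.2, -0.5, 1.7]
grip_width: 0.0003
```

```bash
python3 - <<'E'
from h import *
st();clamp()
E
```

```text
11.1 [ 0.6666 -0.0759  0.1877] 
 [[-0.001  0.137  0.991]
 [ 0.004  0.991 -0.137]
 [-1.     0.003 -0.001]] 
F [-1.2 -0.5  1.7] M [0.   0.07 0.01] w 0.0003 q [-16.6  36.9  59.1   0.2  84.1 -98.8]
tcp in clamp mm [ 64.8   0.6 187.7]
```

Emit:
{"op": "arm_command", "data": {
  "plan": [
    [[0.06,0,0,0,0,0],[0.12,0,0,0,0,0],[0.18,0,0,0,0,0],[0.24,0,0,0,0,0]]
  ]
}}

```text
time_s: 11.5
position: [0.6666, -0.0758, 0.1818]
tool_rot: [[-0.001, 0.137, 0.991], [0.004, 0.991, -0.137], [-1.0, 0.003, -0.001]]
ft_force: [-0.5, 0.2, 1.6]
grip_width: 0.0003
```

Emit:
{"op": "arm_command", "data": {
  "plan": [
    [[0.04,0,0,0,0,0],[0.08,0,0,0,0,0]]
  ]
}}

```text
time_s: 11.7
position: [0.6667, -0.0759, 0.1799]
tool_rot: [[-0.0, 0.137, 0.991], [0.003, 0.991, -0.137], [-1.0, 0.003, -0.001]]
ft_force: [0.8, -0.2, 4.5]
grip_width: 0.0001
```

Emit:
{"op": "arm_command", "data": {
  "plan": [
    [[0.04,0,0,0,0,0],[0.08,0,0,0,0,0]]
  ]
}}

```text
time_s: 11.9
position: [0.667, -0.0759, 0.1789]
tool_rot: [[0.001, 0.137, 0.991], [0.003, 0.991, -0.137], [-1.0, 0.003, 0.001]]
ft_force: [-0.5, -0.5, 9.0]
grip_width: 0.0
```

Pad bears at about TCP z 0.180; now to bind.

Emit:
{"op": "arm_command", "data": {
  "plan": [
    [[0.04,0,0,0,0,0],[0.08,0,0,0,0,0]]
  ]
}}

```text
time_s: 12.1
position: [0.6673, -0.0759, 0.1779]
tool_rot: [[0.003, 0.137, 0.991], [0.003, 0.991, -0.137], [-1.0, 0.003, 0.003]]
ft_force: [-1.8, 0.2, 12.7]
grip_width: -0.0001
```

Emit:
{"op": "arm_command", "data": {
  "plan": [
    [[0.04,0,0,0,0,0],[0.08,0,0,0,0,0]]
  ]
}}

```text
time_s: 12.3
position: [0.6677, -0.076, 0.1769]
tool_rot: [[0.005, 0.137, 0.991], [0.002, 0.991, -0.137], [-1.0, 0.003, 0.005]]
ft_force: [-0.5, -0.4, 16.1]
grip_width: -0.0001
```

Emit:
{"op": "arm_command", "data": {
  "plan": [
    [[0.03,0,0,0,0,0],[0.03,0,0,0,0,0]]
  ]
}}

```text
time_s: 12.5
position: [0.6678, -0.076, 0.1766]
tool_rot: [[0.006, 0.137, 0.991], [0.002, 0.991, -0.137], [-1.0, 0.003, 0.006]]
ft_force: [-0.4, -0.2, 18.0]
grip_width: -0.0001
```

Emit:
{"op": "arm_command", "data": {
  "plan": [
    [[0.04,0,0,0,0,0],[0.04,0,0,0,0,0]]
  ]
}}

```text
time_s: 12.7
position: [0.6679, -0.076, 0.1762]
tool_rot: [[0.007, 0.137, 0.991], [0.002, 0.991, -0.137], [-1.0, 0.002, 0.006]]
ft_force: [-2.1, 0.8, 21.1]
grip_width: 0.0003
```

Emit:
{"op": "arm_command", "data": {
  "plan": [
    [[0.03,0,0,0,0,0],[0.03,0,0,0,0,0]]
  ]
}}

```text
time_s: 12.9
position: [0.6679, -0.076, 0.1761]
tool_rot: [[0.007, 0.137, 0.991], [0.001, 0.991, -0.137], [-1.0, 0.002, 0.007]]
ft_force: [-3.6, 0.9, 23.5]
grip_width: 0.0002
```

Emit:
{"op": "arm_command", "data": {
  "plan": [
    [[-0.2,0,0,0,0,0],[-1,0,0,0,0,0],[-2,0,0,0,0,0],[-4,0,0,0,0,0],[-6,0,0,0,0,0],[-6,0,-2,0,0,0],[-6,0,-4,0,0,0],[-6,0,-6,0,0,0],[-6,0,-8,0,0,0],[-6,0,-9,0,0,0]]
  ],
  "jaw": 0.2
}}

```text
time_s: 13.9
position: [0.4405, -0.0444, 0.3217]
tool_rot: [[-0.001, 0.137, 0.991], [0.004, 0.991, -0.137], [-1.0, 0.004, -0.002]]
ft_force: [0.3, 0.4, -0.1]
grip_width: 0.0682
```

```bash
python3 - <<'E'
from h import *
import pickle
st();clamp()
c=cam('top');pickle.dump(c,open('top6.pkl','wb'));b=c['img'][170:230,270:375,::-1]
c2=cam('side');pickle.dump(c2,open('side6.pkl','wb'));b2=c2['img'][160:240,260:365,::-1]
cv2.imwrite('pics/h6.png',np.vstack([cv2.resize(x,None,fx=4,fy=4,interpolation=cv2.INTER_CUBIC) for x in(b,b2)]))
for p in (w(0,0,.2),w(.003,0,.2),w(0,0,.219)):
    print('top',((proj(c,p)-[270,170]+.5)*4-.5).round(1),'side',((proj(c2,p)-[260,160]+.5)*4-.5+[0,240]).round(1))
E
```

```text
13.9 [ 0.4405 -0.0444  0.3217] 
 [[-0.001  0.137  0.991]
 [ 0.004  0.991 -0.137]
 [-1.     0.004 -0.002]] 
F [ 0.3  0.4 -0.1] M [-0.05  0.    0.01] w 0.0682 q [ -21.2    8.3   82.4    0.2   89.4 -103.4]
tcp in clamp mm [-163.5    0.6  321.7]
top [[218. 156.]] side [[248.9 346.3]]
top [[218.6 151.3]] side [[244.7 344.8]]
top [[218.6 149.1]] side [[248.4 321. ]]
```

View pics/h6.png

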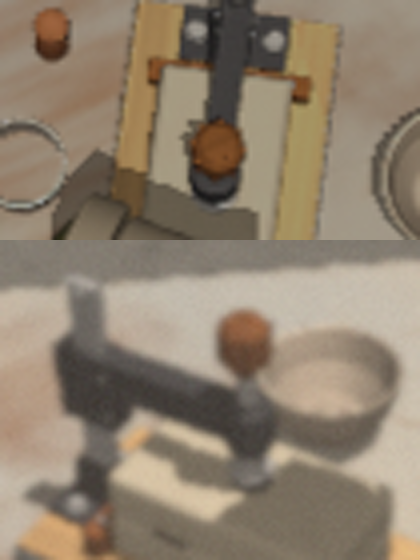

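```bash
python3 - <<'E'
from h import *
rel(w(.0025,0,.30),tool(-7.9));rel(w(.0025,0,.206),tool(-7.9))
E
```

```text
rel [0.88, -0.02, 6.61, 0.0, -0.01, -0.03]
rel [4.64, -0.04, 6.61, 0.0, -0.01, -0.03]
```

Emit:
{"op": "arm_command", "data": {
  "plan": [
    [[0,0,1.5,0,0,0],[0,0,3,0,0,0],[0,0,4.5,0,0,0],[0.4,0,6,0,0,0],[0.88,-0.02,6.6,0,0,0],[0.88,-0.02,6.6,0,0,0],[1.6,-0.03,6.6,0,0,0],[1.6,-0.03,6.6,0,0,0]]
  ]
}}

```text
time_s: 14.8
position: [0.6064, -0.0684, 0.2798]
tool_rot: [[-0.004, 0.137, 0.991], [0.005, 0.991, -0.137], [-1.0, 0.004, -0.005]]
ft_force: [0.2, -0.8, -0.1]
grip_width: 0.0684
```

```bash
python3 - <<'E'
from h import *
st();clamp();rel(w(.0025,0,.206),tool(-7.9))
E
```

```text
14.8 [ 0.6064 -0.0684  0.2798] 
 [[-0.004  0.137  0.991]
 [ 0.005  0.991 -0.137]
 [-1.     0.004 -0.005]] 
F [ 0.2 -0.8 -0.1] M [ 0.    0.   -0.04] w 0.0684 q [-17.6  27.4  61.3   0.2  91.7 -99.7]
tcp in clamp mm [  4.1  -0.4 279.8]
rel [2.95, 0.0, -0.05, 0.0, -0.05, -0.04]
```

Emit:
{"op": "arm_command", "data": {
  "plan": [
    [[0.7,0,-0.06,0,0,0],[1.4,0,-0.06,0,0,0],[2.1,0,-0.06,0,0,0],[2.6,0,-0.06,0,0,0],[2.8,0,-0.06,0,0,0],[2.95,0,-0.06,0,0,0],[2.95,0,-0.06,0,0,0],[2.95,0,-0.06,0,0,0]]
  ]
}}

```text
time_s: 15.6
position: [0.6058, -0.0683, 0.2086]
tool_rot: [[0.001, 0.137, 0.991], [0.003, 0.991, -0.137], [-1.0, 0.003, 0.0]]
ft_force: [-0.2, -0.1, 0.1]
grip_width: 0.0685
```

```bash
python3 - <<'E'
from h import *
st();clamp();rel(w(.0025,0,.206),tool(-7.9))
c2=cam('side');b2=c2['img'][150:250,250:370,::-1]
cv2.imwrite('pics/s7.png',cv2.resize(b2,None,fx=5,fy=5,interpolation=cv2.INTER_CUBIC))
E
```

```text
15.6 [ 0.6058 -0.0683  0.2086] 
 [[ 0.001  0.137  0.991]
 [ 0.003  0.991 -0.137]
 [-1.     0.003  0.   ]] 
F [-0.2 -0.1  0.1] M [ 0.04  0.   -0.04] w 0.0685 q [-17.6  29.8  68.9   0.2  81.3 -99.8]
tcp in clamp mm [  3.5  -0.3 208.6]
rel [0.1, 0.01, -0.04, 0.0, 0.0, -0.03]
```

View pics/s7.png

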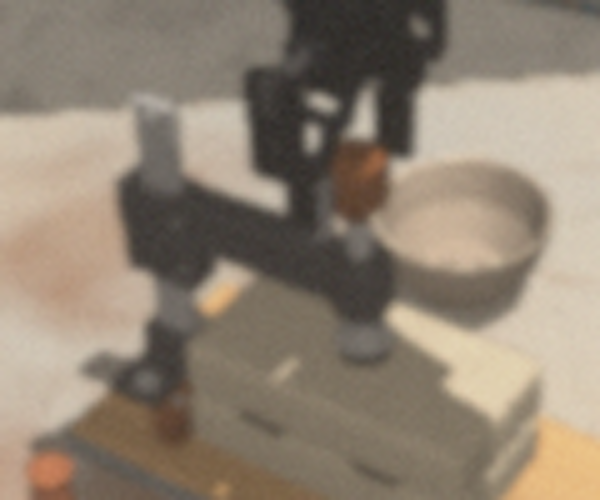

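Emit:
{"op": "arm_command", "data": {
  "plan": [
    [[0.1,0,-0.04,0,0,0],[0.1,0,-0.04,0,0,0],[0.1,0,-0.04,0,0,0],[0.1,0,-0.04,0,0,0],[0.1,0,-0.04,0,0,0],[0.1,0,-0.04,0,0,0],[0.1,0,-0.04,0,0,0]]
  ],
  "jaw": 1,
  "newtons": 45
}}

```text
time_s: 16.35
position: [0.6046, -0.0679, 0.2054]
tool_rot: [[-0.001, 0.137, 0.991], [0.004, 0.991, -0.137], [-1.0, 0.004, -0.001]]
ft_force: [-0.7, 1.7, 3.0]
grip_width: 0.0315
```

```bash
python3 - <<'E'
from h import *
st();clamp()
E
```

```text
16.35 [ 0.6046 -0.0679  0.2054] 
 [[-0.001  0.137  0.991]
 [ 0.004  0.991 -0.137]
 [-1.     0.004 -0.001]] 
F [-0.7  1.7  3. ] M [0.37 0.13 0.01] w 0.0315 q [-17.6  29.9  69.4   0.2  80.9 -99.8]
tcp in clamp mm [ 2.300e+00 -1.000e-01  2.054e+02]
```

Emit:
{"op": "arm_command", "data": {
  "plan": [
    [[0,0,0,1,0,0],[0,0,0,2,0,0],[0,0,0,3,0,0],[0,0,0,4,0,0],[0.01,0,0,5,0,0],[0.01,0,0.01,6,0,0],[0.02,0,0.01,7,0,0],[0.02,0,0.01,8,0,0],[0.02,0,0.02,9,0,0],[0.03,0,0.02,10,0,0]]
  ]
}}

```text
time_s: 17.35
position: [0.604, -0.0688, 0.2046]
tool_rot: [[-0.004, 0.928, 0.373], [0.002, 0.373, -0.928], [-1.0, -0.003, -0.003]]
ft_force: [-5.5, -1.3, 7.0]
grip_width: 0.0311
```

```bash
python3 - <<'E'
from h import *
st();clamp()
E
```

```text
17.35 [ 0.604  -0.0688  0.2046] 
 [[-0.004  0.928  0.373]
 [ 0.002  0.373 -0.928]
 [-1.    -0.003 -0.003]] 
F [-5.5 -1.3  7. ] M [-0.83  2.03  0.28] w 0.0311 q [-17.6  29.9  69.4   0.   80.9 -39.6]
tcp in clamp mm [  1.8  -1.1 204.6]
```

Emit:
{"op": "arm_command", "data": {
  "plan": [
    [[0,0,0,1,0,0],[0,0,0,2,0,0],[0,0,-0.01,3,0,0],[0,0,-0.01,4,0,0],[0,0,-0.02,5,0,0],[0,0,-0.02,6,0,0],[0,0,-0.03,7,0,0],[0,0,-0.03,8,0,0],[0,0,-0.03,9,0,0],[0,0,-0.03,10,0,0]]
  ]
}}

```text
time_s: 18.35
position: [0.6043, -0.0676, 0.2041]
tool_rot: [[-0.003, 0.787, -0.617], [0.003, -0.617, -0.787], [-1.0, -0.004, -0.001]]
ft_force: [-1.3, -0.5, 0.7]
grip_width: 0.0312
```

```bash
python3 - <<'E'
from h import *
st();clamp()
E
```

```text
18.35 [ 0.6043 -0.0676  0.2041] 
 [[-0.003  0.787 -0.617]
 [ 0.003 -0.617 -0.787]
 [-1.    -0.004 -0.001]] 
F [-1.3 -0.5  0.7] M [-0.02  0.72  0.25] w 0.0312 q [-17.6  29.9  69.5   0.1  80.8  20.5]
tcp in clamp mm [1.900e+00 2.000e-01 2.041e+02]
```

Emit:
{"op": "arm_command", "data": {
  "plan": [
    [[0,0,0,1,0,0],[0,0,0,2,0,0],[0,0,0,3,0,0],[0.01,0,0,4,0,0],[0.01,0,0,5,0,0],[0.01,0,0,6,0,0],[0.02,0,0,7,0,0],[0.02,0,0,8,0,0],[0.02,0,0,9.2,0,0],[0.02,0,0,10.3,0,0]]
  ]
}}

```text
time_s: 19.35
position: [0.6044, -0.068, 0.2034]
tool_rot: [[-0.003, -0.173, -0.985], [0.002, -0.985, 0.173], [-1.0, -0.002, 0.003]]
ft_force: [0.3, 1.9, -3.6]
grip_width: 0.0312
```

```bash
python3 - <<'E'
from h import *
st();clamp()
E
```

```text
19.35 [ 0.6044 -0.068   0.2034] 
 [[-0.003 -0.173 -0.985]
 [ 0.002 -0.985  0.173]
 [-1.    -0.002  0.003]] 
F [ 0.3  1.9 -3.6] M [0.13 0.19 0.27] w 0.0312 q [-17.6  30.   69.5   0.1  80.7  82.3]
tcp in clamp mm [ 2.100e+00 -2.000e-01  2.034e+02]
```

Emit:
{"op": "arm_command", "data": {
  "plan": [
    [[0,0,0,0,0,0],[0,0,0,0,0,0],[0,0,0,0,0,0],[0,0,0,0,0,0],[0,0,0,0,0,0]]
  ],
  "jaw": 0.2
}}

```text
time_s: 19.85
position: [0.6049, -0.0675, 0.204]
tool_rot: [[-0.0, -0.167, -0.986], [0.004, -0.986, 0.167], [-1.0, -0.003, 0.001]]
ft_force: [0.5, 0.0, -0.5]
grip_width: 0.0682
```

Emit:
{"op": "arm_command", "data": {
  "plan": [
    [[-0.5,0,0,0,0,0],[-1,0,0,0,0,0],[-2,0,0,0,0,0],[-3,0,0,0,0,0],[-4,0,0,0,0,0],[-4.5,0,1.5,0,0,0],[-4.5,0,3,0,0,0],[-4.5,0,5,0,0,0],[-4.5,0,7,0,0,0],[-4.5,0,8,0,0,0]]
  ]
}}

```text
time_s: 20.85
position: [0.4047, -0.0332, 0.3179]
tool_rot: [[0.0, -0.168, -0.986], [0.003, -0.986, 0.168], [-1.0, -0.003, 0.0]]
ft_force: [1.8, -0.6, -0.3]
grip_width: 0.0686
```

```bash
python3 - <<'E'
from h import *
st()
c=cam('top');b=c['img'][145:275,260:410,::-1]
c2=cam('side');b2=c2['img'][160:280,240:390,::-1]
cv2.imwrite('pics/f.png',np.hstack([cv2.resize(x,(400,int(x.shape[0]*400/150)),interpolation=cv2.INTER_CUBIC)[:320] for x in(b,b2)]))
k=400/150
print('top',((proj(c,[w(.085,.045,.09),w(.085,-.045,.09),w(.002,0,.216)])-[260,145]+.5)*k-.5).round(1).tolist())
E
```

```text
20.85 [ 0.4047 -0.0332  0.3179] 
 [[ 0.    -0.168 -0.986]
 [ 0.003 -0.986  0.168]
 [-1.    -0.003  0.   ]] 
F [ 1.8 -0.6 -0.3] M [-0.03  0.01  0.03] w 0.0686 q [-21.6   4.4  87.6   0.2  88.   78. ]
top [[136.2, 107.8], [224.1, 118.9], [172.4, 164.5]]
```

View pics/f.png

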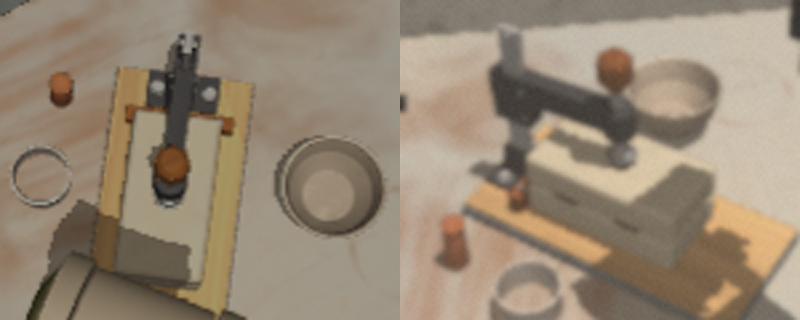

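```bash
python3 -c "
from h import *
workorder.close_job()"
```

```text
the job is handed in; nothing more can be done
```

I pushed the mould home, bound the jaw, gave the handle about half a turn (182° at the gripper), let go, and handed the job in at about 21 s of the 66 s allowed. The job was handed in without a verdict.

- **Mould against the stop:** I pushed it back and pressed it home with at most about 24 N in the wrist readings. In the camera images its rear corners fall within a pixel of where a square, centred mould should be.
- **Jaw bound:** After the pad touched, the jaw went about 4 mm farther. It then stiffened, with the push at 16–23 N, a little over the suggested 15–20 N.
- **Handle tightened:** The turning torque stayed steady at 0.25–0.28 N m with no sign of slipping. From your figures that should mean roughly 43 N on the mould, but I had no way to measure the clamp force directly.
- **After letting go:** The last pictures show the mould still flush, and the jaw still down and tilted. The bowl, ring cutter and stamp are where they were, and the gripper is clear of everything.

No check failed or disagreed.

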